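# Make the test unit safe and hold its access panel shut

## Task

Make the test unit on the bench ready for its cover screws: first stand the changeover lever of the small switch box straight up (neutral), then turn the T-handle fastener on the unit's sprung access panel until its bar and slot line up with the two index marks on the panel, without pushing the panel home yet. Then, with the fingers, press the panel down fully home against its frame and finish while still holding it pressed there, with the fastener still lined up. Leave the other things on the bench where they are.

Things in the scene. Friction and masses are not known exactly. Their poses are not given: they have to be found in the camera images.
- switchbox: fixed white switch box 130 x 90 x 55 mm (x, y, z) with the changeover lever on top; origin at the centre of its underside, on the bench; z up, its -x side carries three black buttons. On top, two dark steel cheeks 50 mm long in x, 6 mm thick, 24 mm high stand at y = +-16 mm either side of the lever
- lever_pivot (a point): axis of the lever: centre of the box's top, 13 mm above it (68 mm above the bench); the hinge axis is the box's y axis; this frame is parallel to the switch box's
- ball (a point): centre of the black ball grip, 28 mm diameter, on the lever's end, 90 mm from the pivot along a steel rod of 10 mm diameter; z axis points along the lever away from the pivot
- lever (a joint): lever angle in rad: 0 straight up, negative leaning towards the box's -x side, positive towards +x; range -1 to 1; starts leaning towards -x; stiff friction hinge (0.18 N m, about 2 N at the ball), stays where it is left
- unit: fixed grey test unit 220 x 200 x 75 mm (x, y, z) with the access panel on top; origin at the centre of its underside, on the bench; z up, -x is the face with knobs and a dark display
- panel_top (a point): centre of the access panel's upper face: bare aluminium plate 130 x 110 x 5 mm (along the unit's x and y), centred on the unit's top, 90 mm above the bench when sprung up and 82 mm when home; axes parallel to the unit's. Two dark index marks 22 x 5 mm lie on it along the unit's x axis, either side of the fastener. Small screw heads in its corners, nothing else on it but the fastener
- panel (a joint): travel of the panel down towards its frame in m: 0 sprung up, 0.008 fully home (hard stop). Springs push it up with about 7.5 N at 0 rising to 14 N at 0.008, so it stays home only while pressed. A cross pin on the fastener stops it at about 0.0035 unless the fastener is within about 0.15 rad of its marks
- handle (a point): centre of the bar of the steel T-handle quarter-turn fastener at the centre of the panel, 24 mm above the panel's upper face; the bar is 44 mm long (its x axis, a dark slot runs along its top), 12 mm thick (y), 20 mm high (z), on an 11 mm stem with 14 mm free height under the bar
- fastener (a joint): angle of the T-handle in rad, about the vertical, positive counter-clockwise seen from above: 0 when its bar lies along the index marks (the unit's x axis); range -0.35 to 1.6, no stop or click at 0; starts between 0.65 and 1.4, so it must be turned clockwise; friction 0.06 N m, stays where it is left
- tape: bystander: roll of black tape, 72 mm diameter, 22 mm high, beyond the switch box
- driver: bystander: screwdriver 170 mm long lying on the robot's side of the switch box
- standoff: bystander: brass pin 14 mm diameter, 22 mm high, standing on the unit's top near its +x +y corner
- calculator: bystander: grey desk calculator 100 x 140 x 16 mm on the bench, right front
- mug: bystander: white mug 76 mm diameter, 90 mm high, on the left of the bench
- jar: bystander: clear jar with white cap, 60 mm diameter, 70 mm high, left front of the bench
Things that resemble listed ones, but are neither listed nor needed, are in the scene too. What is shaped like the switchbox but red is not meant.

How it is judged:
On the way, in this order (a step that is already met when the one before it is completed fails the run):
1. the lever stands upright within 0.12 rad (value of joint lever between -0.12 and 0.12 rad), for 0.2 s.
2. the fastener lines up with the marks within 0.15 rad, the panel not yet pressed home (value of joint fastener between -0.15 and 0.15 rad and value of joint panel below 0.005 m), for 0.2 s.
3. the panel is pressed home by the fingers (value of joint panel above 0.0065 m and contact force between the fingers and unit above 4 N), for 0.2 s.
At the end, for the whole second after the job is handed in: Lever upright within 0.12 rad, fastener in line with its marks within 0.15 rad, panel within 1.5 mm of fully home and held there by the fingers (over 4 N) through the last second (all of step 1 and all of step 3 and value of joint fastener between -0.15 and 0.15 rad); the arm keeps its last pose, push and grip.
It fails at once if a bystander is shifted more than 30 mm (distance of any of tape, driver, standoff, calculator, mug, jar from where it was at the start of the episode above 0.03 m).
It also fails if it takes over 51 s, if anything falls off the work surface, if the arm or the gripper's body presses on something with over 40 N, if the wrist force passes 120 N, or if a joint passes its speed limit or range.

## Robot

A 6-joint arm with a two-finger parallel gripper is mounted at the origin on the work surface. World frame = base frame: x ahead of the robot, y to its left, z up, the work surface at z = 0. Lengths are in m, angles in rad, forces in N, time in s.
With the tool pointing down it reaches from about 0.4 to 0.825 m from the base axis. Payload 7 kg.
Tool frame: the origin (TCP) lies midway between the tips of the shut fingers; the grasp point (between the pads) lies 19 mm behind it; x points along the fingers, z is the direction in which the jaws open and shut, and the axes are right-handed (so a half turn about x gives the same grasp; the last joint's range is limited). The gripper opens to 85 mm and grips with 20 to 120 N. Pads are 22 mm wide; open, the fingers measure 114 mm over their backs; the gripper's body (76 mm by 85 mm) begins 54 mm behind the grasp point. The pads swing forward as they close: fully open they stand 13 mm farther back than shut.
Start: joints at [-0.968, 0.359, 0.012, 0, -1.224, -0.288], TCP at [0.209, -0.642, 0.231] pointing down, gripper open.
Joint ranges: [-3.07, 3.07], [-1.43, 2.12], [-1.02, 1.25], [-3.03, 1.67], [-3.05, -0], [-3.03, 3.03]. Speed limits (rad/s): [2.39, 2.39, 3.01, 3.14, 3.14, 3.14].

## Interface

Orientations are given as a unit quaternion [w, x, y, z].
In Python, from workcell import ctrl gives the robot as it stands. The module is installed in compiled form; this text tells all that it offers.
- The arm moves only by the tool jog_arm, never from a script. Its argument "moves" is a list of rows, each a list of 3 entries, a list of its own where there are three numbers: the shift along the world's x, y, z in units of 60 mm (1.0 is 60 mm), then the turn, a rotation vector about the world's x, y, z in units of 4 degrees (1.0 is 4 degrees), then the closure, from 0 (fully open) to 1 (shut). A call has 1 to 8 rows; each row shifts and turns the commanded pose from where the row before left it; what a row does not reach is not made up. A row lasts 1/8 s, in which the tool goes at most 62.5 mm and 10.7 degrees, less where a joint would pass 70% of its speed; a pose out of reach is approached as far as the arm can. A call with a number of a shift or a turn outside -1 to 1 is refused whole. A call with a gripper value outside its range is refused whole. The fingers move at their own pace and stop on an object; the grip force is fixed at half the most. Time passes only in rows, so rows that do not move let the fingers close. It gives the time, the measured TCP pose, the force and the opening at its end, in the units of the state.
- ctrl.get_obs(): the state, without advancing time (a new reading comes with each control period).
- ctrl.get_image(name): name is "scene" or "top" or "wrist"; returns the picture (384x512x3 uint8, red, green, blue); there is no depth.
- ctrl.get_calibration(name): a dict with "fx", "fy", "cx", "cy" (pixels), "distortion" ([k1, k2, p1, p2, k3] as OpenCV has them; the pictures are not rectified), "rvec" (rotation vector, rad) and "tvec" (3), from world to camera coordinates, as OpenCV has them. Camera axes: x right, y down, z forward; pixel columns grow to the right and rows downward; lengths in m; the calibration is good to about 2 mm. A picture is of the moment at which its call begins: read the wrist's pose just before it. get_calibration takes no time and is no camera call; for the wrist camera it gives the pose at the moment of the call.
- ctrl.finish_job(): hands the job in, once; it reports no verdict.
The state is a dict: "t": time; "q": joint angles; "qd": joint speeds; "effort": joint torques, N m; "ee_pos": TCP position; "tool_rot": TCP orientation; "ft_force": force on the tool from outside, world axes, zero at the start; "torque": the same for the moment, N m; "finger_gap": finger opening in m.
Only numpy, scipy, OpenCV 4.12 (cv2) and the standard library are available. Lean on these libraries where they do the work, as an engineer would, in place of code of your own. Each camera call takes 0.05 s, during which the arm holds its last target. There are 200 camera calls.

## Working session

There is one attempt and no reset: what is moved stays moved. The work goes in short steps, Python scripts to look and compute and a tool call to move; the robot and the scene stay as the last step left them, time stands still between calls to the robot, and variables do not carry over. Pictures are saved under pics/ and viewed, about 8 in all and at most 12, crops included, and the job is handed in when it is done.

Besides the shell and the picture viewer there is one more tool, called after "Emit:" by a JSON object that holds its "name" and its "arguments", one argument or row to a line. jog_arm: Moves the arm, as the interface text tells. Shifts and turns lie within -1 to 1; 1 stands for 60 mm of shift or 4 degrees of turn. Its arguments: {"type":"object","properties":{"moves":{"type":"array","items":{"type":"array"}}},"required":["moves"]}

```bash
mkdir -p pics
cat > h.py <<'E'
import numpy as np, cv2
from workcell import ctrl
def cal(n):
    c=ctrl.get_calibration(n); K=np.array([[c['fx'],0,c['cx']],[0,c['fy'],c['cy']],[0,0,1.]])
    return K,np.array(c['distortion'],float),np.array(c['rvec'],float),np.array(c['tvec'],float)
def ray(C,uv):
    K,d,r,t=C; p=cv2.undistortPoints(np.array(uv,float).reshape(-1,1,2),K,d).reshape(-1,2)
    R=cv2.Rodrigues(r)[0]; o=-R.T@t.ravel(); v=np.c_[p,np.ones(len(p))]@R; return o,v
def onz(C,uv,z):
    o,v=ray(C,uv); return o+v*((z-o[2])/v[:,2])[:,None]
def proj(C,P):
    K,d,r,t=C; return cv2.projectPoints(np.array(P,float).reshape(-1,1,3),r,t,K,d)[0].reshape(-1,2)
def tri(Ca,a,Cb,b):
    o1,v1=ray(Ca,a);o2,v2=ray(Cb,b);v1=v1[0]/np.linalg.norm(v1[0]);v2=v2[0]/np.linalg.norm(v2[0])
    s=np.linalg.lstsq(np.c_[v1,-v2],o2-o1,rcond=None)[0];p,q=o1+s[0]*v1,o2+s[1]*v2
    return (p+q)/2,np.linalg.norm(p-q)
def save(n,im): cv2.imwrite('pics/'+n,cv2.cvtColor(im,cv2.COLOR_RGB2BGR))
E
python3 - <<'E'
from h import *
for n in('top','scene'):
    im=ctrl.get_image(n);np.save(n+'.npy',im);save(n+'0.png',cv2.resize(im,(800,600),interpolation=cv2.INTER_CUBIC))
    C=cal(n);o,_=ray(C,[256,192]);print(n,o,onz(C,[256,192],0))
o=ctrl.get_obs();print(o['t'],o['ee_pos'],o['tool_rot'],o['ft_force'])
E
```

```text
top [0.41065513 0.03723471 1.10171949] [[0.47250012 0.00917483 0.        ]]
scene [1.42274352 0.43818075 1.12815168] [[0.38320301 0.01660643 0.        ]]
0.1 [ 0.20885718 -0.64145555  0.23046704] [ 0.41574503 -0.57174583  0.41521625  0.57258907] [-0.4470259   0.65190545 -0.61239811]
```

View pics/top0.png

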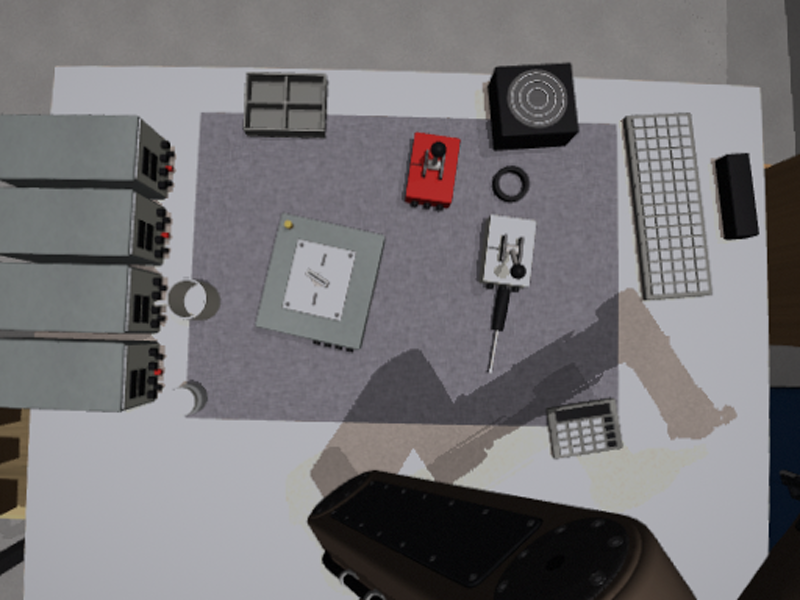

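View pics/scene0.png

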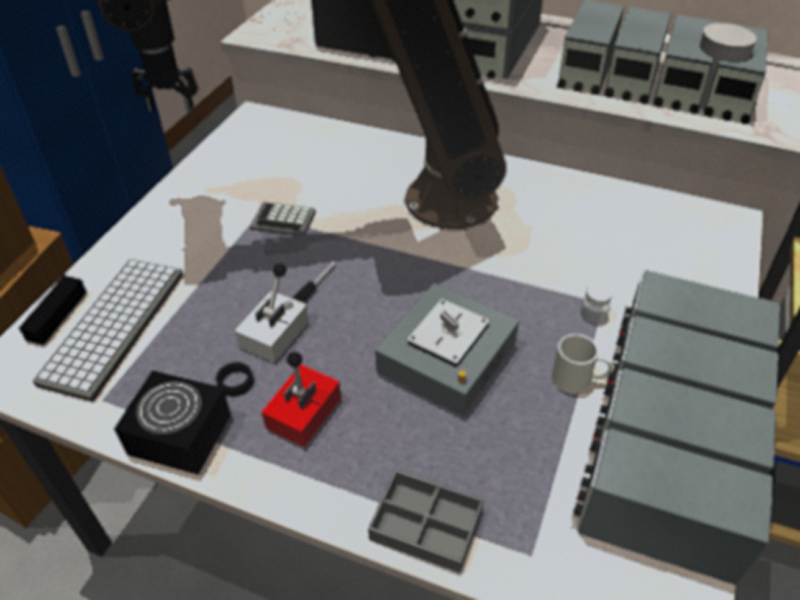

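The top view shows the white switch box at (510,252) and the red lookalike at (432,170). White with black buttons facing the robot fits the description. The ball is at (518,271), leaning towards -x. The unit is at (320,283), with its handle at about (317,278). Next I'll take an enlarged crop to confirm and measure.

Run:
```python
from h import *
t=np.load('top.npy');C=cal('top');S=np.load('scene.npy');CS=cal('scene')
hsv=cv2.cvtColor(t,cv2.COLOR_RGB2HSV)
def comp(m,lo,hi,box):
    m=m.astype(np.uint8)*255; k=np.zeros_like(m);x0,y0,x1,y1=box;k[y0:y1,x0:x1]=m[y0:y1,x0:x1]
    cs=cv2.findContours(k,cv2.RETR_EXTERNAL,cv2.CHAIN_APPROX_NONE)[0]
    return max(cs,key=cv2.contourArea)
# unit panel (bright), switch box (bright)
for nm,box,z,thr in(('panel',(175,145,235,215),.090,170),('box',(300,130,350,190),.055,170)):
    c=comp(t.min(2)>thr,0,0,box); P=onz(C,cv2.convexHull(c).reshape(-1,2),z)[:,:2]
    r=cv2.minAreaRect((P*1000).astype(np.float32));print(nm,r,cv2.boxPoints(r).round(0).tolist())
a=cv2.resize(t[130:230,165:235],None,fx=5.5,fy=5.5,interpolation=cv2.INTER_CUBIC)
b=cv2.resize(t[130:230,295:365],None,fx=5.5,fy=5.5,interpolation=cv2.INTER_CUBIC)
save('crop1.png',np.hstack([a,b]))
```

```text
panel ((501.39532470703125, 161.28375244140625), (105.26619720458984, 125.20584106445312), 78.93030548095703) [[430.0, 122.0], [553.0, 98.0], [573.0, 201.0], [450.0, 225.0]]
box ((570.6373291015625, -196.1546173095703), (86.67648315429688, 124.64562225341797), 84.58294677734375) [[505.0, -233.0], [629.0, -245.0], [637.0, -159.0], [513.0, -147.0]]
```

View pics/crop1.png

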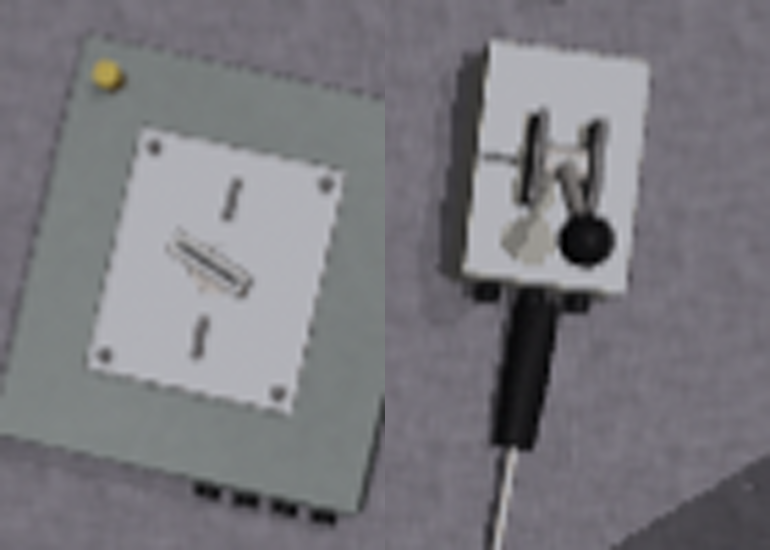

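The crop confirms it. The white box has black buttons and its ball is at crop (585,240). The panel has two index marks, and the bar runs from about (172,240) to (250,285). Now I'll locate the ball, handle and jaw yaw.

Run:
```python
from h import *
from scipy.spatial.transform import Rotation as Ro
C=cal('top');CS=cal('scene')
b=[165+130+(585-385)/5.5-.0,130+240/5.5]; s=[280*.64,271*.64]
bt=np.array(b)-.4
p,e=tri(C,bt,CS,s);print('ball tri',p,e)
yaw=np.radians(-5.4);bx=np.array([np.cos(yaw),np.sin(yaw)]);piv=np.array([.5706,-.1962])
d=p[:2]-piv;print('in box frame',d@bx,d@[-bx[1],bx[0]],p[2]-.068, 'theta',np.arctan2(d@bx,p[2]-.068))
for th in(-.3,-.4,-.5,-.6,-.7):print(th,proj(C,[[*(piv+.09*np.sin(th)*bx),.068+.09*np.cos(th)]]),bt)
q=onz(C,[[165+172/5.5-.4,130+240/5.5-.4],[165+250/5.5-.4,130+285/5.5-.4]],.124);print(q,q.mean(0),np.linalg.norm(q[0]-q[1]),np.degrees(np.arctan2(*(q[0]-q[1])[1::-1])))
m=onz(C,[[165+233/5.5-.4,130+200/5.5-.4],[165+201/5.5-.4,130+339/5.5-.4]],.090);print('marks',m,m.mean(0),np.degrees(np.arctan2(*(m[0]-m[1])[1::-1])))
o=ctrl.get_obs();M=Ro.from_quat(np.roll(o['tool_rot'],-1)).as_matrix();print(M.round(3),'jawyaw',np.degrees(np.arctan2(M[1,2],M[0,2])),o['q'],o['finger_gap'])
```

```text
ball tri [ 0.5208415  -0.18977783  0.13697977] 0.005380309264536894
in box frame -0.05014205205572256 0.0017109812814554393 0.06897976616781926 theta -0.6285587198704883
-0.3 [[333.00902246 164.39620621]] [330.96363636 173.23636364]
-0.4 [[332.41772384 167.61371012]] [330.96363636 173.23636364]
-0.5 [[331.76894707 170.72335947]] [330.96363636 173.23636364]
-0.6 [[331.07147444 173.68723805]] [330.96363636 173.23636364]
-0.7 [[330.33465008 176.47041873]] [330.96363636 173.23636364]
[[0.51324787 0.18023237 0.124     ]
 [0.49153019 0.14015999 0.124     ]] [0.50238903 0.16019618 0.124     ] 0.04557909136720137 61.54401820880446
marks [[0.53863338 0.15411209 0.09      ]
 [0.46553194 0.16826624 0.09      ]] [0.50208266 0.16118917 0.09      ] -10.958209216197584
[[-0.001 -0.951 -0.31 ]
 [ 0.001 -0.31   0.951]
 [-1.     0.     0.001]] jawyaw 108.02927875425704 [-9.67907290e-01  3.59311026e-01  1.11741270e-02 -3.26993308e-04
 -1.22403303e+00 -2.88107352e-01] 0.08546230143382384
```

Emit:
{"name": "jog_arm", "arguments": {
  "moves": [
    [[0.325,0.47,0],[0,0,1],0],
    [[0.325,0.47,0],[0,0,1],0],
    [[0.325,0.47,0],[0,0,1],0],
    [[0.325,0.47,0],[0,0,1],0],
    [[0.325,0.47,0],[0,0,1],0],
    [[0.325,0.47,0],[0,0,1],0],
    [[0.325,0.47,0],[0,0,1],0],
    [[0.325,0.47,0],[0,0,1],0]
  ]
}}

```text
t: 1.1
ee_pos: [0.3653, -0.4151, 0.231]
tool_rot: [0.241, -0.665, 0.241, 0.665]
ft_force: [-0.5, -0.6, -0.4]
finger_gap: 0.0855
```

Emit:
{"name": "jog_arm", "arguments": {
  "moves": [
    [[0.325,0.47,0],[0,0,1],0],
    [[0.325,0.47,0],[0,0,1],0],
    [[0.325,0.47,0],[0,0,1],0],
    [[0.325,0.47,0],[0,0,1],0],
    [[0.325,0.47,0],[0,0,1],0],
    [[0.325,0.47,0],[0,0,1],0],
    [[0.325,0.47,0],[0,0,1],0],
    [[0.325,0.47,0],[0,0,1],0]
  ]
}}

```text
t: 2.1
ee_pos: [0.5213, -0.1895, 0.231]
tool_rot: [0.048, -0.705, 0.048, 0.706]
ft_force: [0.9, 0.1, 0.2]
finger_gap: 0.085
```

Emit:
{"name": "jog_arm", "arguments": {
  "moves": [
    [[0,0,0],[0,0,0.6],0],
    [[0,0,0],[0,0,0],0]
  ]
}}

```text
t: 2.35
ee_pos: [0.5209, -0.1902, 0.2309]
tool_rot: [0.034, -0.706, 0.034, 0.707]
ft_force: [-0.1, -0.3, 0.3]
finger_gap: 0.0855
```

Emit:
{"name": "jog_arm", "arguments": {
  "moves": [
    [[0,0,-0.45],[0,0,0],0],
    [[0,0,-0.45],[0,0,0],0],
    [[0,0,-0.45],[0,0,0],0],
    [[0,0,-0.43],[0,0,0],0.2],
    [[0,0,0],[0,0,0],0.5],
    [[0,0,0],[0,0,0],0.5]
  ]
}}

```text
t: 3.1
ee_pos: [0.5214, -0.191, 0.1255]
tool_rot: [-0.034, 0.707, -0.035, -0.706]
ft_force: [-0.2, 0.0, 1.0]
finger_gap: 0.0426
```

Run:
```python
from h import *
s=ctrl.get_image('scene');w=ctrl.get_image('wrist')
save('a.png',np.hstack([cv2.resize(s[150:250,130:230],(400,400),interpolation=cv2.INTER_CUBIC),cv2.resize(w,(400,400))]))
print(ctrl.get_obs()['ft_force'])
```

```text
[ 0.96680455  0.36706363 -0.40941996]
```

View pics/a.png

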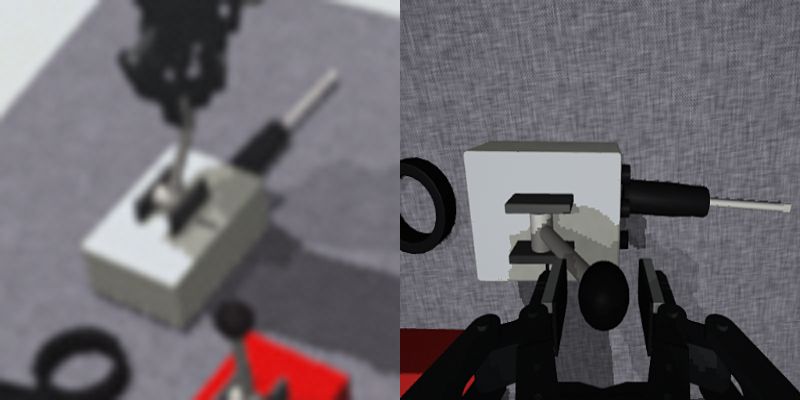

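The left half shows the gripper over the white box. The right half shows the ball at (603,295), between the pads at x≈558 and 648. I'll drag it upright.

Emit:
{"name": "jog_arm", "arguments": {
  "moves": [
    [[0.103,-0.01,0.02],[0,0,0],0.5],
    [[0.103,-0.01,0.04],[0,0,0],0.5],
    [[0.103,-0.01,0.04],[0,0,0],0.5],
    [[0.103,-0.01,0.04],[0,0,0],0.5],
    [[0.103,-0.01,0.04],[0,0,0],0.5],
    [[0.103,-0.01,0.04],[0,0,0],0.5],
    [[0.103,-0.01,0.03],[0,0,0],0.5],
    [[0.103,-0.01,0.02],[0,0,0],0.5]
  ]
}}

```text
t: 4.2
ee_pos: [0.571, -0.1954, 0.1408]
tool_rot: [-0.034, 0.706, -0.034, -0.706]
ft_force: [-2.9, -0.7, 1.2]
finger_gap: 0.0429
```

Emit:
{"name": "jog_arm", "arguments": {
  "moves": [
    [[0,0,0],[0,0,0],0.6],
    [[0,0,0],[0,0,0],0.65],
    [[0,0,0],[0,0,0],0.7],
    [[0,0,0],[0,0,0],0.75],
    [[0,0,0],[0,0,0],0.75]
  ]
}}

```text
t: 4.82
ee_pos: [0.5705, -0.1953, 0.1408]
tool_rot: [-0.034, 0.706, -0.034, -0.706]
ft_force: [-0.9, 1.1, 3.0]
finger_gap: 0.0252
```

Emit:
{"name": "jog_arm", "arguments": {
  "moves": [
    [[0,0,0],[0,0,0],0.4],
    [[0,0,0],[0,0,0],0],
    [[0,0,0],[0,0,0],0],
    [[0,0,0.5],[0,0,0],0],
    [[0,0,0.6],[0,0,0],0],
    [[0,0,0.55],[0,0,0],0]
  ]
}}

```text
t: 5.58
ee_pos: [0.5705, -0.1955, 0.2409]
tool_rot: [-0.034, 0.706, -0.034, -0.706]
ft_force: [0.7, 0.5, -0.2]
finger_gap: 0.0858
```

Emit:
{"name": "jog_arm", "arguments": {
  "moves": [
    [[-0.14,0.74,0],[0,0,-0.72],0],
    [[-0.14,0.74,0],[0,0,-0.72],0],
    [[-0.14,0.74,0],[0,0,-0.72],0],
    [[-0.14,0.74,0],[0,0,-0.72],0],
    [[-0.14,0.74,0],[0,0,-0.72],0],
    [[-0.14,0.74,0],[0,0,-0.72],0],
    [[-0.14,0.74,0],[0,0,-0.72],0],
    [[-0.14,0.74,0],[0,0,-0.72],0]
  ]
}}

```text
t: 6.58
ee_pos: [0.5028, 0.1613, 0.2399]
tool_rot: [-0.175, 0.685, -0.175, -0.685]
ft_force: [0.9, -0.0, 0.3]
finger_gap: 0.0853
```

Emit:
{"name": "jog_arm", "arguments": {
  "moves": [
    [[0,0,0],[0,0,0],0.4],
    [[0,0,0],[0,0,0],0.4]
  ]
}}

```text
t: 6.82
ee_pos: [0.5031, 0.1598, 0.2397]
tool_rot: [0.174, -0.685, 0.174, 0.685]
ft_force: [0.5, 0.4, 0.8]
finger_gap: 0.0522
```

Run:
```python
from h import *
from scipy.spatial.transform import Rotation as Ro
o=ctrl.get_obs();M=Ro.from_quat(np.roll(o['tool_rot'],-1)).as_matrix();print(o['ee_pos'],'jawyaw',np.degrees(np.arctan2(M[1,2],M[0,2])))
C=cal('wrist');w=ctrl.get_image('wrist');t=ctrl.get_image('top');Ct=cal('top');s=ctrl.get_image('scene');CS=cal('scene')
np.save('w.npy',w)
print('cam',ray(C,[1,1])[0],'handle proj',proj(C,[[.5022,.1605,.124]]))
# ball centroid dark in top/scene near expected upright
for im,c in((t,Ct),(s,CS)):
    e=proj(c,[[.5706,-.1962,.158]])[0].round().astype(int);x,y=e;p=im[y-14:y+15,x-14:x+15].max(2)<50
    n,l,st,ce=cv2.connectedComponentsWithStats(p.astype(np.uint8));i=1+np.argmax(st[1:,4]);uv=ce[i]+e-14
    print(e,uv,st[i],onz(c,uv,.158))
save('b.png',np.hstack([cv2.resize(w,(512,384)),cv2.resize(t[120:200,300:360],(288,384),interpolation=cv2.INTER_CUBIC)]))
```

```text
[0.50312142 0.15982793 0.23967919] jawyaw 151.46211461014283
cam [0.46660679 0.09168233 0.38147269] handle proj [[261.18483243 193.44955636]]
[334 155] [333.68421053 155.13157895] [ 7 10 12 10 76] [[ 0.56883594 -0.19436225  0.158     ]]
[168 178] [168.85365854 178.85365854] [12 12  7  7 41] [[ 0.57248149 -0.19160412  0.158     ]]
```

View pics/b.png

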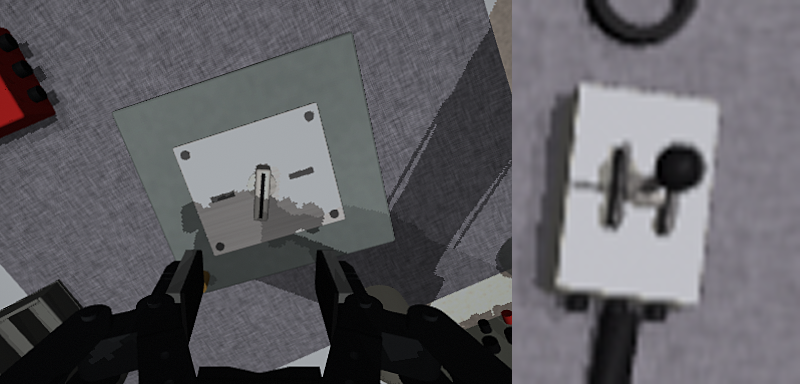

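The wrist view shows the bar slot from (264,171) to (261,216) and the marks at (222,197) and (301,173). In the top view the lever is upright, with the ball within about 2 mm of where it should be. I'll refine the handle estimate.

Run:
```python
from h import *
C=cal('wrist');w=np.load('w.npy')
def line(box,thr):
    x0,y0,x1,y1=box;p=(w[y0:y1,x0:x1].max(2)<thr).astype(np.uint8);n,l,st,ce=cv2.connectedComponentsWithStats(p);i=1+np.argmax(st[1:,4])
    pts=np.argwhere(l==i)[:,::-1]+[x0,y0];return pts.astype(float)
def axis(P):
    c=P[:,:2].mean(0);u=np.linalg.svd(P[:,:2]-c)[2][0];e=(P[:,:2]-c)@u;return c,np.ptp(e),np.degrees(np.arctan2(u[1],u[0]))
print('slot',axis(onz(C,line((252,163,276,225),60),.124)))
a=onz(C,line((205,188,240,204),75),.09);b=onz(C,line((285,163,318,184),75),.09)
A,B=axis(a),axis(b);print(A,B);d=A[0]-B[0];print('mid',(A[0]+B[0])/2,np.linalg.norm(d),np.degrees(np.arctan2(d[1],d[0])))
```

```text
slot (array([0.5037095 , 0.16252368]), np.float64(0.03718438219554969), np.float64(58.02800252242373))
(array([0.53949989, 0.15454195]), np.float64(0.02163883311542851), np.float64(-11.5621750266524)) (array([0.46690962, 0.16881581]), np.float64(0.020834707277337168), np.float64(-11.061223151968147))
mid [0.50320476 0.16167888] 0.07398034140363073 -11.124481373999572
```

Emit:
{"name": "jog_arm", "arguments": {
  "moves": [
    [[0,0.035,-0.3],[0,0,-0.4],0.2],
    [[0,0,-0.5],[0,0,0],0.2],
    [[0,0,-0.5],[0,0,0],0.2],
    [[0,0,-0.5],[0,0,0],0.2],
    [[0,0,-0.35],[0,0,0],0.2],
    [[0,0,-0.2],[0,0,0],0.2],
    [[0,0,0],[0,0,0],0.2]
  ]
}}

```text
t: 7.85
ee_pos: [0.5031, 0.1612, 0.0983]
tool_rot: [0.184, -0.682, 0.185, 0.683]
ft_force: [0.1, 0.4, 0.3]
finger_gap: 0.0679
```

Emit:
{"name": "jog_arm", "arguments": {
  "moves": [
    [[0,0,0],[0,0,0],0.5],
    [[0,0,0],[0,0,0],0.7],
    [[0,0,0],[0,0,0],0.8],
    [[0,0,0],[0,0,0],0.9],
    [[0,0,0],[0,0,0],1],
    [[0,0,0],[0,0,0],1]
  ]
}}

```text
t: 8.6
ee_pos: [0.5025, 0.1624, 0.0993]
tool_rot: [0.184, -0.682, 0.184, 0.683]
ft_force: [-6.4, 3.6, 8.2]
finger_gap: 0.0108
```

Emit:
{"name": "jog_arm", "arguments": {
  "moves": [
    [[0,0,0],[0,0,-1],1],
    [[0,0,0],[0,0,-1],1],
    [[0,0,0],[0,0,-1],1],
    [[0,0,0],[0,0,-1],1],
    [[0,0,0],[0,0,-1],1],
    [[0,0,0],[0,0,-1],1],
    [[0,0,0],[0,0,-1],1],
    [[0,0,0],[0,0,-1],1]
  ]
}}

```text
t: 9.6
ee_pos: [0.5025, 0.1623, 0.0994]
tool_rot: [0.366, -0.605, 0.366, 0.605]
ft_force: [-7.0, 2.0, 8.3]
finger_gap: 0.0106
```

Emit:
{"name": "jog_arm", "arguments": {
  "moves": [
    [[0,0,0],[0,0,-1],1],
    [[0,0,0],[0,0,-1],1],
    [[0,0,0],[0,0,-1],1],
    [[0,0,0],[0,0,-1],1],
    [[0,0,0],[0,0,-1],1],
    [[0,0,0],[0,0,-1],1],
    [[0,0,0],[0,0,-1],1],
    [[0,0,0],[0,0,-1],1]
  ]
}}

```text
t: 10.6
ee_pos: [0.5025, 0.1623, 0.0994]
tool_rot: [0.518, -0.481, 0.518, 0.481]
ft_force: [-7.7, 2.8, 8.2]
finger_gap: 0.0109
```

Emit:
{"name": "jog_arm", "arguments": {
  "moves": [
    [[0,0,0],[0,0,-1],1],
    [[0,0,0],[0,0,-0.7],1],
    [[0,0,0],[0,0,0],1],
    [[0,0,0],[0,0,0],1]
  ]
}}

```text
t: 11.1
ee_pos: [0.5025, 0.1623, 0.0994]
tool_rot: [0.546, -0.449, 0.546, 0.45]
ft_force: [-6.8, 3.6, 7.9]
finger_gap: 0.011
```

Emit:
{"name": "jog_arm", "arguments": {
  "moves": [
    [[0,0,0],[0,0,0],0.8],
    [[0,0,0],[0,0,0],0.4],
    [[0,0,0],[0,0,0],0.2],
    [[0,0,0.5],[0,0,0],0.2],
    [[0,0,0.8],[0,0,0],0.2],
    [[0,0,0.7],[0,0,0],0.5],
    [[0,0,0],[0,0,0],0.8],
    [[0,0,0],[0,0,0],1]
  ]
}}

```text
t: 12.1
ee_pos: [0.5029, 0.1617, 0.2183]
tool_rot: [0.546, -0.45, 0.546, 0.45]
ft_force: [-0.0, -0.6, -1.0]
finger_gap: 0.014
```

Run:
```python
from h import *
o=ctrl.get_obs();print(o['ee_pos'],o['ft_force'],o['q'],o['t'])
C=cal('wrist');w=ctrl.get_image('wrist');np.save('w2.npy',w);save('c.png',w)
print(ray(C,[1,1])[0])
```

```text
[0.50290328 0.16171704 0.21831773] [-0.00657288 -0.61019386 -0.96786688] [ 6.82411494e-01  1.26686097e-01 -3.28688517e-01 -4.08631762e-04
 -1.11559318e+00 -2.44541913e+00] 12.1
[0.42736016 0.17649101 0.36013208]
```

View pics/c.png

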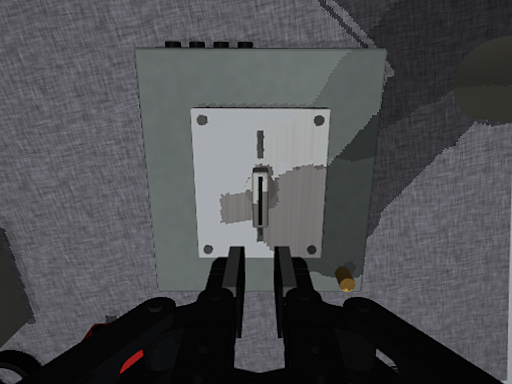

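The slot at x≈261 lines up with the marks at (260,143) and (260,235). I'll press with the fingers straddling the bar.

Emit:
{"name": "jog_arm", "arguments": {
  "moves": [
    [[0,0,-0.1],[0,0,0],0.5],
    [[0,0,-0.2],[0,0,0],0.5],
    [[0,0,-0.5],[0,0,0],0.5],
    [[0,0,-0.6],[0,0,0],0.5],
    [[0,0,-0.4],[0,0,0],0.5],
    [[0,0,-0.17],[0,0,0],0.5],
    [[0,0,0],[0,0,0],0.5]
  ]
}}

```text
t: 13.02
ee_pos: [0.5029, 0.1616, 0.0997]
tool_rot: [0.545, -0.45, 0.546, 0.45]
ft_force: [-0.3, -1.1, 1.1]
finger_gap: 0.0427
```

Emit:
{"name": "jog_arm", "arguments": {
  "moves": [
    [[0,0,-0.1],[0,0,0],0.5],
    [[0,0,-0.1],[0,0,0],0.5],
    [[0,0,0],[0,0,0],0.5]
  ]
}}

```text
t: 13.4
ee_pos: [0.5033, 0.162, 0.0886]
tool_rot: [0.546, -0.45, 0.545, 0.45]
ft_force: [-0.2, -0.1, -0.2]
finger_gap: 0.0425
```

Emit:
{"name": "jog_arm", "arguments": {
  "moves": [
    [[0,0,-0.05],[0,0,0],0.5],
    [[0,0,0],[0,0,0],0.5]
  ]
}}

```text
t: 13.65
ee_pos: [0.5034, 0.162, 0.0863]
tool_rot: [0.546, -0.45, 0.545, 0.45]
ft_force: [-3.6, 0.8, 8.9]
finger_gap: 0.043
```

Emit:
{"name": "jog_arm", "arguments": {
  "moves": [
    [[0,0,-0.05],[0,0,0],0.5],
    [[0,0,0],[0,0,0],0.5]
  ]
}}

```text
t: 13.9
ee_pos: [0.5034, 0.162, 0.0836]
tool_rot: [0.546, -0.45, 0.545, 0.45]
ft_force: [-5.7, -0.3, 10.9]
finger_gap: 0.0428
```

Emit:
{"name": "jog_arm", "arguments": {
  "moves": [
    [[0,0,-0.05],[0,0,0],0.5],
    [[0,0,0],[0,0,0],0.5]
  ]
}}

```text
t: 14.15
ee_pos: [0.5035, 0.162, 0.0808]
tool_rot: [0.546, -0.45, 0.545, 0.45]
ft_force: [-4.8, -0.2, 13.2]
finger_gap: 0.0429
```

Emit:
{"name": "jog_arm", "arguments": {
  "moves": [
    [[0,0,-0.05],[0,0,0],0.5],
    [[0,0,0],[0,0,0],0.5]
  ]
}}

```text
t: 14.4
ee_pos: [0.5036, 0.162, 0.08]
tool_rot: [0.546, -0.45, 0.545, 0.45]
ft_force: [-14.5, -1.5, 33.8]
finger_gap: 0.0423
```

Emit:
{"name": "jog_arm", "arguments": {
  "moves": [
    [[0,0,-0.03],[0,0,0],0.5],
    [[0,0,0],[0,0,0],0.5]
  ]
}}

```text
t: 14.65
ee_pos: [0.5036, 0.1621, 0.0799]
tool_rot: [0.546, -0.451, 0.544, 0.45]
ft_force: [-20.1, -2.1, 51.9]
finger_gap: 0.0427
```

Emit:
{"name": "jog_arm", "arguments": {
  "moves": [
    [[0,0,0.02],[0,0,0],0.5],
    [[0,0,0],[0,0,0],0.5],
    [[0,0,0],[0,0,0],0.5],
    [[0,0,0],[0,0,0],0.5]
  ]
}}

```text
t: 15.15
ee_pos: [0.5036, 0.162, 0.08]
tool_rot: [0.546, -0.45, 0.545, 0.45]
ft_force: [-15.2, -1.5, 40.8]
finger_gap: 0.0426
```

Run:
```python
from h import *
w=ctrl.get_image('wrist');t=ctrl.get_image('top')
print(ctrl.get_obs()['ft_force'],ctrl.get_obs()['ee_pos'])
save('d.png',np.hstack([w,cv2.resize(t[110:230,290:370],(256,384),interpolation=cv2.INTER_CUBIC)]))
```

```text
[-15.84980344  -1.81904942  39.39017705] [0.50359869 0.16204257 0.07996271]
```

View pics/d.png

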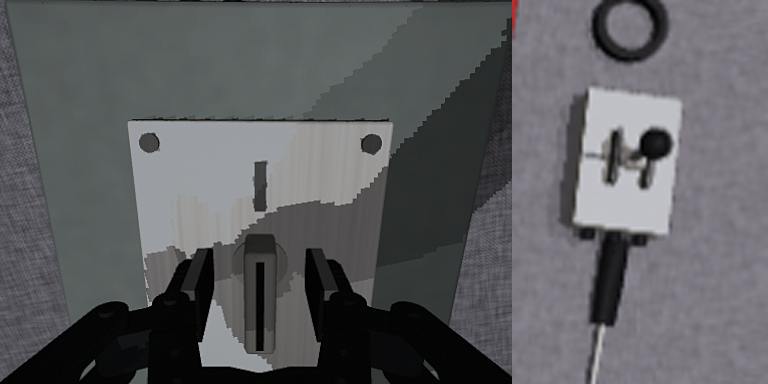

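The wrist view shows the slot (x≈260) in line with the mark (260,185), and the fingers either side of the bar on the panel. The lever still stands upright. I'm handing the job in.

```bash
python3 -c "
from workcell import ctrl
print(ctrl.finish_job());print(ctrl.get_obs()['ft_force'])"
```

```text
the job is handed in; nothing more can be done
None
the job is handed in; nothing more can be done
```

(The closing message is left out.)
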